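# Turn the altar candle box round in its drop-front cabinet

## Robot

A 6-joint arm with a two-finger parallel gripper is mounted at the origin on the work surface. World frame = base frame: x ahead of the robot, y to its left, z up, the work surface at z = 0. Lengths are in mm, angles in rad, forces in N, time in s.
With the tool pointing down it reaches from about 275 to 1000 mm from the base axis. Payload 8.4 kg.
Tool frame: the origin (TCP) lies midway between the tips of the shut fingers; the grasp point (between the pads) lies 19 mm behind it; z points along the fingers, y is the line along which they close (so a half turn about z gives the same grasp; the last joint's range is limited). The gripper opens to 85 mm and grips with 20 to 120 N. Pads are 22 mm wide; open, the fingers measure 114 mm over their backs; the gripper's body (76 mm by 85 mm) begins 54 mm behind the grasp point. The pads swing forward as they close: fully open they stand 13 mm farther back than shut.
Start: joints at [-1.181, 0.353, 1.633, -0, 1.155, -0.002], TCP at [238.657, -577.642, 208.981] pointing down, gripper open.
Joint ranges: [-2.63, 2.63], [-0.92, 2.1], [0.06, 2.66], [-1.3, 4.44], [0, 2.69], [-3.02, 3.02]. Speed limits (rad/s): [2.22, 2.22, 2.79, 3.14, 3.14, 3.14].

## Interface

Orientations are given as [roll, pitch, yaw] about the fixed x, y, z axes, in that order (R = Rz(yaw) Ry(pitch) Rx(roll)).
In Python, from rig import r gives the robot as it stands.
- The arm moves only by the shell command python3 -m inch 'ROWS' [OPENING] [FORCE]. ROWS is JSON, a list that holds one entry, the list of rows, each a list of 6 numbers: the shift along the tool's x, y, z scaled (see below), then the turn, a rotation vector about the tool's x, y, z scaled (see below). In form: [[[tx, ty, tz, wx, wy, wz], ...]]. A call has 1 to 8 rows; each row is the pose to reach, as a shift and turn from the pose commanded when the call began, along the tool's axes at that moment, turning the shorter way round; what a row does not reach only later rows make up. The controller multiplies each number of a shift by 20 cm and each number of a turn by pi rad. A row lasts 1/12 s, in which the tool goes at most 41.7 mm and 7.16 degrees, less where a joint would pass 70% of its speed; a pose out of reach is approached as far as the arm can. A call with a number of a shift or a turn outside -1 to 1 is refused whole. A call with a gripper value outside its range is refused whole. OPENING is the gripper's target within -1 to 1 (fully open at 1, half-way at 0, shut at -1), set as the call begins (- or left out, the last holds). The fingers move at their own pace and stop on an object; FORCE is the grip in N (left out, the last holds). Time passes only in rows, so rows that repeat a pose let the fingers close. It gives the time, the measured TCP pose, the force, the opening and the grip force at its end, in the units of the state.
- r.sense(): the state, without advancing time (a new reading comes with each control period).
- r.grab_frame(name): name is "scene" or "top" or "wrist"; returns the picture (480x640x3 uint8, red, green, blue); there is no depth.
- r.camera_info(name): a dict with "K" (3x3 intrinsics, pixels), "rvec" (rotation vector, rad) and "tvec" (3), from world to camera coordinates, as OpenCV has them; the wrist camera has in their place "mount" (4x4, takes a point from camera to tool coordinates, whose origin is the TCP and whose axes are the flange's). Camera axes: x right, y down, z forward; pixel columns grow to the right and rows downward; lengths in mm; the calibration is good to about 2 mm. A picture is of the moment at which its call begins: read the wrist's pose just before it. camera_info takes no time and is no camera call.
- r.sign_off(): hands the job in; it is judged then, once.
The state is a dict: "clock": time; "qpos": joint angles; "qvel": joint speeds; "joint_efforts": joint torques, N m; "eef_pos": TCP position; "tcp_rot": TCP orientation; "contact_force": force on the tool from outside, world axes, zero at the start; "wrist_torque": the same for the moment, N m; "opening": opening from 0.0 (shut) to 1.0 (fully open); "grasp_force": force on a finger pad.
Only numpy, scipy, OpenCV 4.12 (cv2) and the standard library are available. Lean on these libraries where they do the work, as an engineer would, in place of code of your own. Each camera call takes 0.05 s, during which the arm holds its last target. There are 200 camera calls.

## Task

The candle box stands back to front in the low wooden cabinet. Pull the cabinet's front flap all the way down by its bar, slide the box out, turn it end for end so that its brass cup comes to the front, slide it fully home again, and push the flap up shut. Leave the other brassware and the polish bottle where they stand.

Things in the scene. Friction and masses are not known exactly. Their poses are not given: they have to be found in the camera images.
- cabinet: low dark-wood cabinet, fixed, 190 deep x 160 wide x 130 high. Origin: on the table, middle of the front edge (the door line); x points from the front into the cabinet, y across, z up. Solid side walls to z 118. The top board (z 118 to 130) covers only x 70 to 190: for x 0 to 70 the bay is open from above
- bay (a point): middle of the bay's floor at the door line: cabinet x 0, y 0, z 60; also a point on the flap's hinge axis, which runs along the cabinet's y; axes as the cabinet's. The bay (the box's sleeve) is 76 wide (y -38 to 38) and runs from x 0 to its back wall at x 176
- flap (a joint): angle of the front flap about its bottom hinge, rad: 0 shut (upright), 1.571 open (level, hard stop). A stiff hinge: stays where it is left, needs about 0.4 N m. Flap 70 high, 156 wide, 12 thick; its inner face lies on the door line when shut and level with the bay floor when open, so that the box slides on over it
- flap_bar (a point): middle of the flap's brass pull bar: round, 10 thick, 100 long between its two posts, parallel to the hinge, standing 36 mm beyond the flap's free edge in the flap's plane, the gap free. It is 106 from the hinge; its inside is flush with the inner face: at cabinet x -5.5, z 166 with the flap shut, x -106, z 54.5 with it open
- box: light-wood box without lid, 160 long (x) x 62 wide (y) x 45 high, about 0.4 kg. Origin: centre of underside, x towards the end with the brass cup. End walls 8 thick, sides 5, floor 6. The other end is an empty well (x -72 to -22), free for a finger; then two candles lie to x 14. All in it is fixed. It starts in the bay, cup end at the back, plain end 4 to 16 mm behind the door line
- cup (a point): middle of the rim of the brass cup (48 across) set fast in the box, at box x 47, z 46
- candlestick_a: brass candlestick, 84 across x 190 high, standing beside the cabinet; origin under its foot. Bystander
- candlestick_b: brass candlestick like the other, at the other side of the cabinet; origin under its foot. Bystander
- lidded_bowl: small lidded brass bowl, 72 across x 65 high, on the back of the cabinet's top; origin under its foot. Bystander
- polish: white plastic bottle, 56 across x 150 high; origin under its base. Bystander
- offering_cup: brass cup, 72 across x 75 high, beside the cabinet's front corner; origin under its base. Bystander
- dish: flat brass dish, 150 across x 25 high; origin under its base. Bystander
- bowl: brass bowl, 140 across x 70 high; origin under its base. Bystander
Not all that is in view belongs to the job. Of the things like the box, leave any that is blue or green; of the rest the larger one is meant.

How it is judged:
By the outcome, as a careful person would: the job done as asked, in the order asked, and still so for the second after the job is handed in, with the robot touching nothing.
It also fails if it takes over 72 s, if anything falls off the work surface, if the arm or the gripper's body presses on something with over 40 N, if the wrist force passes 120 N, or if a joint passes its speed limit or range.

## Working session

There is one attempt and no reset: what is moved stays moved. The work goes in short steps, Python scripts to look and compute and a shell command to move; the robot and the scene stay as the last step left them, time stands still between calls to the robot, and variables do not carry over. Pictures are saved under pics/ and viewed, at most 10 in all, crops included, and the job is handed in when it is done.

```bash
ls; mkdir -p pics
python3 - <<'E'
from rig import r
import cv2,numpy as np
for n in("scene","top"):
    f=r.grab_frame(n); cv2.imwrite(f"pics/{n}0.png",f[:,:,::-1]); i=r.camera_info(n); print(n,{k:np.round(v,3).tolist() for k,v in i.items()})
print({k:np.round(v,3).tolist() for k,v in r.camera_info("wrist").items()})
print(r.sense())
E
```

```text
pics
scene {'K': [[502.111, 0.0, 316.073], [0.0, 502.111, 232.465], [0.0, 0.0, 1.0]], 'rvec': [1.836, 1.538, -0.701], 'tvec': [-85.35, -255.656, 1795.393]}
top {'K': [[599.525, 0.0, 327.129], [0.0, 599.525, 235.933], [0.0, 0.0, 1.0]], 'rvec': [2.2, -2.182, 0.073], 'tvec': [-30.393, 509.512, 1388.504]}
{'K': [[340.585, 0.0, 318.231], [0.0, 340.585, 246.098], [0.0, 0.0, 1.0]], 'mount': [[0.0, -0.952, -0.306, 78.701], [1.0, -0.0, 0.001, 0.734], [-0.001, -0.306, 0.952, -164.079], [0.0, 0.0, 0.0, 1.0]]}
{'clock': 0.1, 'qpos': array([-1.18143421e+00,  3.53603316e-01,  1.63407552e+00,  2.05990176e-05,
        1.15520380e+00, -2.38552541e-03]), 'qvel': array([ 6.74799487e-04, -1.30812170e-03, -1.45001519e-03, -4.92017259e-04,
        2.84720575e-03,  4.31925831e-05]), 'joint_efforts': array([-9.29809539e-04, -6.06360698e+01, -3.42820001e+01, -8.75518452e-06,
        4.00184275e-03, -1.46011843e-05]), 'eef_pos': array([ 238.46455138, -577.21254312,  208.31477636]), 'tcp_rot': array([-3.14030271e+00, -2.19120740e-05,  3.91739301e-01]), 'contact_force': array([0.42766499, 0.51060512, 1.14603961]), 'wrist_torque': array([-0.01050821,  0.03348757, -0.01319601]), 'grasp_force': 0.0, 'opening': 0.9999121578641413}
```

View pics/scene0.png

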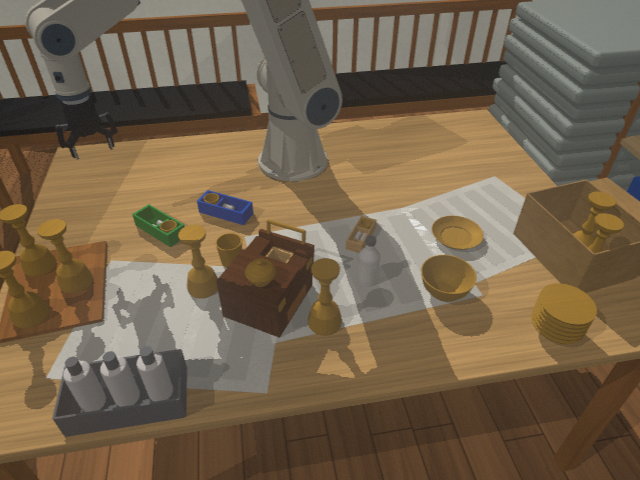

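View pics/top0.png

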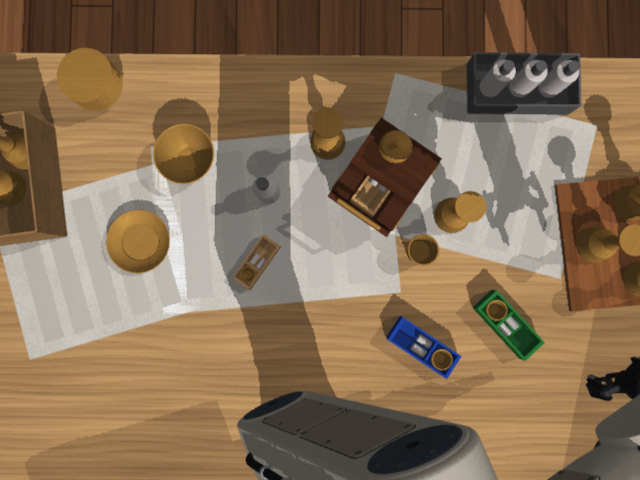

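The scene view shows the cabinet near (268,282), with its flap bar at (288,228) facing the robot. In the top view it is at (385,178), its front towards the lower left. The offering cup is at (422,249), and a small decoy box at (258,262). I'll zoom in for the corners.

```bash
python3 - <<'E'
import cv2
a=cv2.imread("pics/top0.png")[105:255,270:450]
cv2.imwrite("pics/crop1.png",cv2.resize(a,None,fx=4,fy=4,interpolation=cv2.INTER_CUBIC))
E
cat > h.py <<'E'
from rig import r
import numpy as np,cv2
from scipy.spatial.transform import Rotation as R
def cam(n,s=None):
    i=r.camera_info(n);K=np.array(i["K"])
    if n!="wrist":
        Rm=cv2.Rodrigues(np.array(i["rvec"]))[0];t=np.array(i["tvec"]).ravel()
        return K,Rm.T,-Rm.T@t
    s=s or r.sense();M=np.array(i["mount"]);Rt=R.from_euler("xyz",s["tcp_rot"]).as_matrix()
    return K,Rt@M[:3,:3],Rt@M[:3,3]+s["eef_pos"]
def onz(c,uv,z):
    K,Rc,o=c;d=Rc@np.linalg.inv(K)@np.array([uv[0],uv[1],1.]);return o+d*(z-o[2])/d[2]
def proj(c,p):
    K,Rc,o=c;q=K@(Rc.T@(np.array(p)-o));return q[:2]/q[2]
E
```

```text
(no output)
```

View pics/crop1.png

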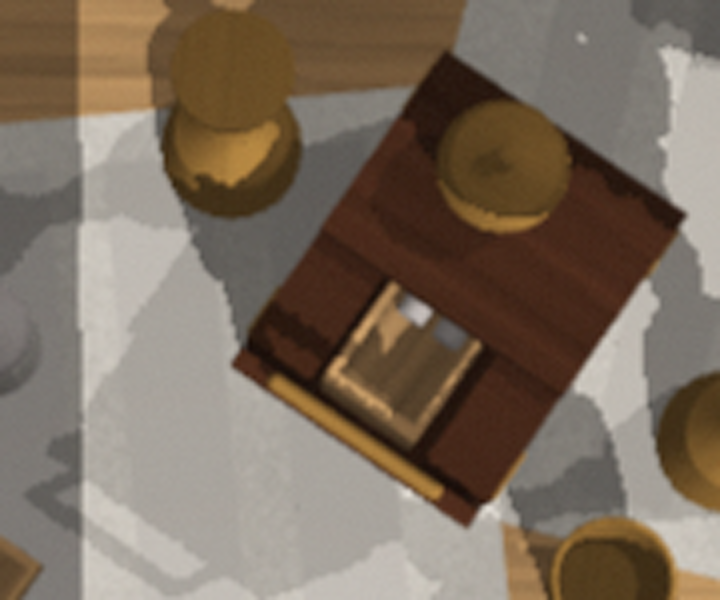

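Run:
```python
from h import *
c=cam("top")
P=lambda u,v,z:onz(c,(u/4+270-.4,v/4+105-.4),z)
bl,br,fl,fr=[P(*q) for q in((447,52,130),(686,215,130),(325,232,130),(565,390,130))]
b1,b2=P(272,380,168),P(440,495,168); e1,e2=P(325,378,105),P(415,447,105)
for n,v in dict(bl=bl,br=br,fl=fl,fr=fr,b1=b1,b2=b2,e1=e1,e2=e2).items():print(n,v.round(1))
# fit: cabinet coords -> world (z separately)
A=np.array([[190,80],[190,-80],[70,80],[70,-80],[-5.5,50],[-5.5,-50]],float)
B=np.array([bl,br,fl,fr,b1,b2])[:,:2]
am,bm=A.mean(0),B.mean(0);U,S,Vt=np.linalg.svd((A-am).T@(B-bm));Rm=(U@Vt).T
t=bm-Rm@am;print("yaw",np.arctan2(Rm[1,0],Rm[0,0]),"t",t,"res",((A@Rm.T+t)-B).round(1).tolist(),np.linalg.det(Rm))
for e in(e1,e2):print("box end in cab",Rm.T@(e[:2]-t))
for n,uv,z in(("offcup",(422,249),75),("decoy",(258,262),25),("polish",(263,184),150),("cs_a",(327,122),190),("cs_b",(470,207),190),("blue",(423,347),40)):
    w=onz(c,uv,z);print(n,w.round(),(Rm.T@(w[:2]-t)).round())
s=r.sense();print(R.from_euler("xyz",s["tcp_rot"]).as_matrix().round(2))
```

```text
bl [ 762.1 -142.1  130. ]
br [ 673.4 -272.1  130. ]
fl [662.4 -76.1 130. ]
fr [ 577.3 -206.3  130. ]
b1 [576.7 -47.1 168. ]
b2 [ 516.9 -135.4  168. ]
e1 [585.9 -77.6 105. ]
e2 [ 548.1 -127.3  105. ]
yaw -0.5928873025893392 t [557.77022377 -99.1015653 ] res [[-2.0, 3.1], [-2.8, 0.5], [-1.9, 4.2], [-6.2, 1.7], [4.5, -7.4], [8.4, -2.1]] 1.0000000000000009
box end in cab [11.27707116 33.54099304]
box end in cab [  7.74576678 -28.77676186]
offcup [ 478. -239.   75.] [  12. -160.]
decoy [447. 134.  25.] [-222.  131.]
polish [611. 112. 150.] [-74. 205.]
cs_a [736. -24. 190.] [105. 162.]
cs_b [ 561. -320.  190.] [ 126. -181.]
blue [ 257. -247.   40.] [-167. -291.]
[[ 0.92  0.38 -0.  ]
 [ 0.38 -0.92  0.  ]
 [ 0.   -0.   -1.  ]]
```

The top crop gives the cabinet corners and the bar, from (272,380) to (440,495) in the crop. The door line middle is at about (560,-101), yaw -0.585. I'll move above the bar for a close look.

```bash
cat >> h.py <<'E'
import sys,json
def cab():
    c=json.load(open("cab.json"));return np.array(c["t"]),c["yaw"]
def c2w(x,y):
    t,a=cab();return t+np.array([[np.cos(a),-np.sin(a)],[np.sin(a),np.cos(a)]])@[x,y]
def w2c(p):
    t,a=cab();return np.array([[np.cos(a),np.sin(a)],[-np.sin(a),np.cos(a)]])@(np.array(p)[:2]-t)
def goto(x,y,z,yawrel):
    """units to bring the TCP to cabinet x,y, world z, tool down, tool x at cabinet yaw + yawrel"""
    s=r.sense();Rt=R.from_euler("xyz",s["tcp_rot"]);p=np.append(c2w(x,y),z)
    d=Rt.inv().apply(p-s["eef_pos"])/200
    w=(Rt.inv()*R.from_euler("xyz",[np.pi,0,cab()[1]+yawrel])).as_rotvec()/np.pi
    print("shift",d.round(3).tolist(),"turn",w.round(3).tolist(),"rows",(np.linalg.norm(d)*200/41.7).round(1),(np.linalg.norm(w)*180/7.16).round(1))
def st():
    s=r.sense();print("t",round(s["clock"],2),"cab",w2c(s["eef_pos"]).round(1),"z",s["eef_pos"][2].round(1),"rot",(s["tcp_rot"]).round(3),"F",s["contact_force"].round(1),"op",round(s["opening"],3),"grip",round(s["grasp_force"],1),"q",s["qpos"].round(2))
E
echo '{"t":[560.5,-101],"yaw":-0.585}'>cab.json
python3 -m inch '[[[1,-0.7,-0.4,0,0,0],[1,-0.7,-0.4,0,0,0],[1,-0.7,-0.4,0,0,0],[1,-0.7,-0.4,0,0,0],[1,-0.7,-0.4,0,0,0],[1,-0.7,-0.4,0,0,0],[1,-0.7,-0.4,0,0,0]]]'
python3 -m inch '[[[1,-0.7,0,0,0,0],[1,-0.7,0,0,0,0],[1,-0.7,0,0,0,0],[1,-0.7,0,0,0,0],[1,-0.7,0,0,0,0],[1,-0.7,0,0,0,0],[1,-0.7,0,0,0,0]]]'
python3 -m inch '[[[0.39,-0.2,0,0,0,-0.19],[0.39,-0.2,0,0,0,-0.19],[0.39,-0.2,0,0,0,-0.19],[0.39,-0.2,0,0,0,-0.19],[0.39,-0.2,0,0,0,-0.19],[0.39,-0.2,0,0,0,-0.19],[0.39,-0.2,0,0,0,-0.19],[0.39,-0.2,0,0,0,-0.19]]]'
python3 - <<'E'
from h import *
st()
f=r.grab_frame("wrist");cv2.imwrite("pics/w1.png",f[:,:,::-1])
E
```

```text
clock: 0.68
eef_pos: [372.9, -368.1, 291.1]
tcp_rot: [3.141, -0.003, 0.394]
contact_force: [1.1, 0.8, -0.9]
opening: 0.999
grasp_force: 0.0
clock: 1.27
eef_pos: [504.0, -161.5, 288.6]
tcp_rot: [-3.14, -0.002, 0.396]
contact_force: [-0.4, 0.1, 0.3]
opening: 1.0
grasp_force: 0.0
clock: 1.93
eef_pos: [558.0, -99.8, 288.7]
tcp_rot: [-3.141, 0.0, 0.985]
contact_force: [0.6, -0.5, 0.2]
opening: 0.998
grasp_force: 0.0
t 1.93 cab [-2.7 -0.4] z 288.7 rot [-3.141  0.     0.985] F [ 0.6 -0.5  0.2] op 0.998 grip 0.0 q [-0.18  0.2   1.67 -0.    1.28  0.41]
```

View pics/w1.png

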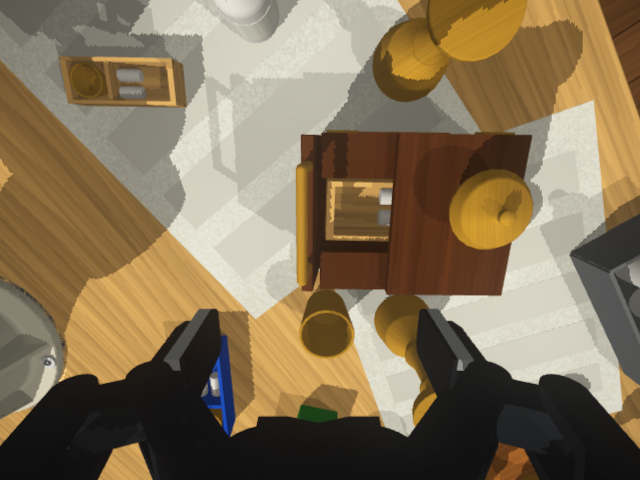

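The wrist view shows the bar at column 304, rows 164 to 288. The board's front edge runs from (397,132) to (390,292), the back corners are at (531,135) and (502,296), and the box's plain end is at column 328, rows 180 to 240.

Run:
```python
from h import *
c=cam("wrist")
D={k:onz(c,uv,z) for k,(uv,z) in dict(b1=((304,164),166),b2=((304,288),166),fl=((397,132),130),fr=((390,292),130),bl=((531,135),130),br=((502,296),130),e1=((328,180),105),e2=((328,240),105),flapoL=((302,136),130),flapiL=((321,136),130),wallL=((324,134),118)).items()}
for k,v in D.items():print(k,v.round(1),w2c(v).round(1))
# triangulate bar: top view ends vs wrist
t=cam("top")
def ray(c,uv):
    d=c[1]@np.linalg.inv(c[0])@np.array([*uv,1.]);return c[2],d/np.linalg.norm(d)
for a,b in(((272/4+269.6,380/4+104.6),(304,164)),((440/4+269.6,495/4+104.6),(304,288))):
    o1,d1=ray(t,a);o2,d2=ray(c,b);M=np.c_[d1,-d2];k=np.linalg.lstsq(M,o2-o1,rcond=None)[0];p1,p2=o1+k[0]*d1,o2+k[1]*d2;print("tri",p1.round(1),p2.round(1),w2c((p1+p2)/2))
```

```text
b1 [580.5 -46.7 166. ] [-13.3  56.3]
b2 [ 517.8 -138.8  166. ] [-14.7 -55.1]
fl [663.3 -71.1 130. ] [69.2 81.7]
fr [ 579.3 -205.   130. ] [ 73.1 -76.4]
bl [ 762.8 -140.1  130. ] [190.3  79.1]
br [ 674.7 -273.8  130. ] [190.6 -81. ]
e1 [587.3 -75.6 105. ] [ 8.3 36. ]
e2 [ 552.8 -128.7  105. ] [  8.8 -27.3]
flapoL [590.2 -26.8 130. ] [-16.3  78.2]
flapiL [604.4 -36.3 130. ] [ 0.9 78.2]
wallL [607.8 -36.4 118. ] [ 3.8 80. ]
tri [579.2 -47.5 148. ] [579.1 -47.4 148. ] [-14.00685055  54.92117323]
tri [ 516.9 -135.3  168.5] [ 518.6 -137.7  168.9] [-16.0082249  -53.23677726]
```

```bash
python3 -c "
from h import *
goto(-14,1,147,np.pi/2)"
```

```text
shift [0.007, -0.056, 0.709] turn [-0.0, 0.0, -0.0] rows 3.4 0.0
```

```bash
python3 -m inch '[[[0.007,-0.056,0.2,0,0,0],[0.007,-0.056,0.35,0,0,0],[0.007,-0.056,0.5,0,0,0],[0.007,-0.056,0.62,0,0,0],[0.007,-0.056,0.71,0,0,0],[0.007,-0.056,0.71,0,0,0]]]' 0.2
python3 -m inch '[[[0,0,0,0,0,0],[0,0,0,0,0,0],[0,0,0,0,0,0],[0,0,0,0,0,0],[0,0,0,0,0,0],[0,0,0,0,0,0],[0,0,0,0,0,0],[0,0,0,0,0,0]]]' -1 20
python3 -c "
from h import *
st()"
```

```text
clock: 2.48
eef_pos: [547.0, -91.9, 143.4]
tcp_rot: [-3.136, 0.003, 0.987]
contact_force: [-0.9, 0.2, -0.5]
opening: 0.601
grasp_force: 0.0
clock: 3.15
eef_pos: [550.0, -92.1, 147.5]
tcp_rot: [3.141, -0.0, 0.989]
contact_force: [-0.2, 0.4, 3.0]
opening: -0.001
grasp_force: 1.9
t 3.15 cab [-13.7   1.6] z 147.5 rot [ 3.141 -0.     0.989] F [-0.2  0.4  3. ] op -0.001 grip 1.9 q [-0.17  0.32  1.84  0.    0.99  0.41]
```

Run:
```python
from h import *
st()
f=r.grab_frame("wrist");g=r.grab_frame("scene")[200:340,200:360]
f=cv2.resize(f,(448,336));g=cv2.resize(g,None,fx=2.2,fy=2.4)
o=np.zeros((336,800,3),np.uint8);o[:,:448]=f;o[:g.shape[0],448:448+g.shape[1]]=g[:336,:352]
cv2.imwrite("pics/w2.png",o[:,:,::-1])
```

```text
t 3.15 cab [-13.7   1.6] z 147.5 rot [ 3.141 -0.     0.989] F [-0.2  0.4  3. ] op -0.001 grip 1.9 q [-0.17  0.32  1.84  0.    0.99  0.41]
```

View pics/w2.png

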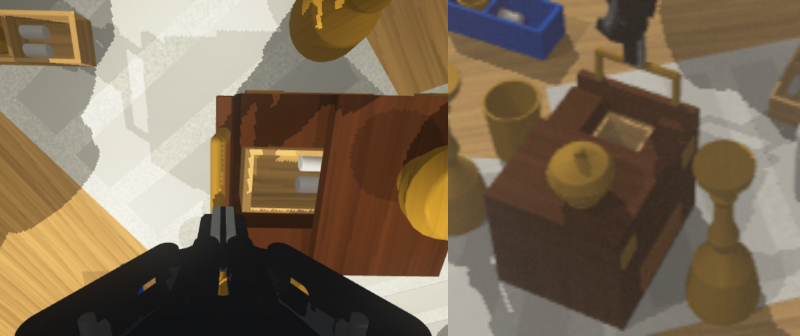

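Run:
```python
from h import *
t,s=cam("top"),cam("scene");w=cam("wrist")
s0=r.sense();w0=list(w);w0[2]=w[2]-s0["eef_pos"]+np.array([558.,-99.8,288.7])
def tri(L):
    A=np.zeros((3,3));b=np.zeros(3)
    for c,uv in L:
        d=c[1]@np.linalg.inv(c[0])@np.array([*uv,1.]);d/=np.linalg.norm(d);P=np.eye(3)-np.outer(d,d);A+=P;b+=P@c[2]
    p=np.linalg.solve(A,b);return w2c(p).round(1),p[2].round(1),[np.round(proj(c,p)-uv,1).tolist() for c,uv in L]
# scene left end = cab y? print candidates
a=(268.2,221.7);b=(306.4,231.3)
for e in(a,b):
    for z in(150,166):print(e,z,w2c(onz(s,e,z)).round(1))
tl,tr=(337.6,199.6),(379.6,228.4)
print(tri([(t,tl),(s,b)]),tri([(t,tr),(s,a)]))
print(tri([(w0,(304,164)),(s,b)]),tri([(w0,(304,288)),(s,a)]))
print(tri([(w,(311,185)),(s,b)]))
print(proj(w,s0["eef_pos"]))
```

```text
(268.2, 221.7) 150 [-31.1 -54.4]
(268.2, 221.7) 166 [-14.4 -44.5]
(306.4, 231.3) 150 [-35.8  52.4]
(306.4, 231.3) 166 [-19.   60.2]
(array([-17.5,  57.1]), np.float64(166.1), [[-1.6, -0.3], [-1.4, 0.0]]) (array([-18.1, -50.3]), np.float64(161.4), [[-1.5, -0.2], [-1.2, -0.0]])
(array([-14.4,  59.2]), np.float64(169.6), [[-1.4, -3.4], [-1.2, -0.1]]) (array([-15. , -49.5]), np.float64(166.8), [[-0.7, -5.2], [-1.6, -0.9]])
(array([-16.1,  61. ]), np.float64(168.7), [[-0.4, -1.2], [-0.2, -0.0]])
[316.31701202 291.77896666]
```

Run:
```python
from h import *
f=r.grab_frame("wrist")[150:420,200:440];g=r.grab_frame("scene")[190:260,245:325]
o=np.zeros((450,800,3),np.uint8);o[:,:400]=cv2.resize(f,(400,450));o[:350,400:]=cv2.resize(g,(400,350),interpolation=cv2.INTER_CUBIC)
cv2.imwrite("pics/w3.png",o[:,:,::-1])
```

```text
(no output)
```

View pics/w3.png

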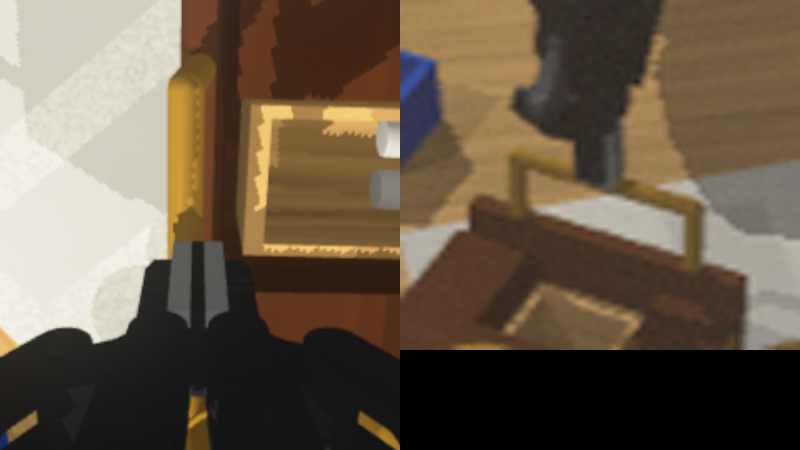

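Run:
```python
from h import *
t,s,w=cam("top"),cam("scene"),cam("wrist");e=r.sense()["eef_pos"]
print("eef in scene",proj(s,e),"seen tip ~",(245+(200)/5,190+187/5))
for x,z in((-16,166),(-14,150),(-25,150),(-30,150),(-6,166)):
    p=np.append(c2w(x,0),z);print(x,z,proj(s,p).round(1),proj(w,p).round(1), "L end wrist",proj(w,np.append(c2w(x,50),z)).round(1),"scene L,R",proj(s,np.append(c2w(x,50),z)).round(1),proj(s,np.append(c2w(x,-50),z)).round(1))
for n,x,y,z in(("flap free edge shut, outer top L",-12,78,130),("R",-12,-78,130),("wall L 118",0,80,118)):
    p=np.append(c2w(x,y),z);print(n,proj(s,p).round(1),proj(w,p).round(1))
```

```text
eef in scene [284.6439116  232.09123992] seen tip ~ (285.0, 227.4)
-16 166 [284.2 225.8] [311.4 311.7] L end wrist [311.  208.7] scene L,R [302.2 231. ] [266.6 220.8]
-14 150 [284.1 231.1] [315.8 296.7] L end wrist [315.9 201.9] scene L,R [302.  236.3] [266.6 226. ]
-25 150 [286.  228.5] [294.7 296.7] L end wrist [292.8 201.9] scene L,R [303.8 233.6] [268.6 223.5]
-30 150 [286.8 227.3] [285.2 296.7] L end wrist [282.4 201.8] scene L,R [304.6 232.4] [269.5 222.4]
-6 166 [282.4 228.2] [332.3 311.7] L end wrist [334.1 208.7] scene L,R [300.5 233.4] [264.8 223.1]
flap free edge shut, outer top L [311.9 245.6] [320.1 140.2]
R [257.3 229.6] [318.9 391.9]
wall L 118 [310.7 252.3] [342.1 136.2]
```

```bash
python3 -m inch '[[[0,-0.04,0,0,0,0],[0,-0.08,0.005,0,0,0],[0,-0.12,0.01,0,0,0],[0,-0.12,0.01,0,0,0],[0,-0.12,0.01,0,0,0]]]' -1 40
python3 - <<'E'
from h import *
st()
f=r.grab_frame("wrist")[150:420,200:440];g=r.grab_frame("scene")[190:260,245:325]
o=np.zeros((450,800,3),np.uint8);o[:,:400]=cv2.resize(f,(400,450));o[:350,400:]=cv2.resize(g,(400,350),interpolation=cv2.INTER_CUBIC)
cv2.imwrite("pics/w4.png",o[:,:,::-1])
E
```

```text
clock: 3.77
eef_pos: [528.5, -78.3, 144.6]
tcp_rot: [-3.14, 0.0, 0.989]
contact_force: [0.5, -0.4, 0.1]
opening: 0.003
grasp_force: 0.0
t 3.77 cab [-39.2   1.3] z 144.6 rot [-3.14   0.     0.989] F [ 0.5 -0.4  0.1] op 0.003 grip 0.0 q [-0.15  0.29  1.89  0.    0.97  0.43]
```

View pics/w4.png

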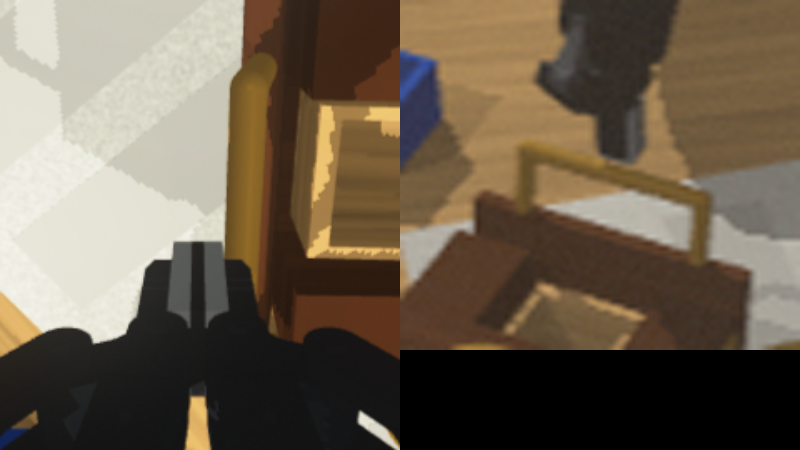

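The fingers closed on the bar's top and slipped off it. The visible tips sit about 14 mm above the stated TCP, and the bar is now at x about -24. I'll regrip lower.

```bash
python3 -m inch '[[[0,-0.02,-0.1,0,0,0],[0,-0.02,-0.22,0,0,0],[0,0.075,-0.26,0,0,0],[0,0.075,-0.26,0,0,0],[0,0.075,-0.26,0,0,0],[0,0.075,-0.26,0,0,0]]]' 0.2
python3 -m inch '[[[0,0,0.1,0,0,0],[0,0,0.2,0,0,0],[0,0,0.28,0,0,0],[0,0,0.323,0,0,0],[0,0,0.323,0,0,0],[0,0,0.323,0,0,0]]]' 0
python3 -m inch '[[[0,0,0,0,0,0],[0,0,0,0,0,0],[0,0,0,0,0,0],[0,0,0,0,0,0],[0,0,0,0,0,0],[0,0,0,0,0,0],[0,0,0,0,0,0]]]' -1 30
python3 -c "
from h import *
st()"
```

```text
clock: 4.37
eef_pos: [541.3, -86.9, 196.1]
tcp_rot: [-3.14, 0.001, 0.988]
contact_force: [-0.4, 0.3, -0.1]
opening: 0.6
grasp_force: 0.0
clock: 4.87
eef_pos: [541.5, -86.9, 131.9]
tcp_rot: [-3.14, 0.001, 0.989]
contact_force: [0.0, -0.5, 0.2]
opening: 0.5
grasp_force: 0.0
clock: 5.45
eef_pos: [542.3, -87.0, 133.3]
tcp_rot: [3.141, -0.001, 0.988]
contact_force: [-2.5, 1.4, 7.5]
opening: 0.102
grasp_force: 29.3
t 5.45 cab [-22.9   1.7] z 133.3 rot [ 3.141e+00 -1.000e-03  9.880e-01] F [-2.5  1.4  7.5] op 0.102 grip 29.3 q [-0.16  0.32  1.87  0.    0.95  0.42]
```

```bash
python3 -m inch '[[[0,-0.042,0.011,0,0,0],[0,-0.092,0.03,0,0,0],[0,-0.139,0.053,0,0,0],[0,-0.185,0.08,0,0,0],[0,-0.227,0.113,0,0,0],[0,-0.265,0.149,0,0,0],[0,-0.3,0.188,0,0,0],[0,-0.331,0.232,0,0,0]]]' 
python3 -c "
from h import *
st()"
```

```text
clock: 6.12
eef_pos: [487.0, -49.9, 85.6]
tcp_rot: [3.141, -0.001, 0.989]
contact_force: [5.4, 3.9, 1.8]
opening: 0.099
grasp_force: 31.1
t 6.12 cab [-89.5   2. ] z 85.6 rot [ 3.141e+00 -1.000e-03  9.890e-01] F [5.4 3.9 1.8] op 0.099 grip 31.1 q [-0.11  0.31  2.03  0.    0.8   0.48]
```

```bash
python3 -m inch '[[[0,-0.027,0.046,0,0,0],[0,-0.048,0.095,0,0,0],[0,-0.065,0.145,0,0,0],[0,-0.077,0.197,0,0,0],[0,-0.083,0.249,0,0,0],[0,-0.084,0.302,0,0,0],[0,-0.083,0.32,0,0,0],[0,-0.083,0.32,0,0,0]]]' 
python3 -c "
from h import *
st()"
```

```text
clock: 6.78
eef_pos: [472.2, -41.0, 21.1]
tcp_rot: [-3.14, 0.0, 0.989]
contact_force: [4.1, 4.2, -1.4]
opening: 0.098
grasp_force: 31.3
t 6.78 cab [-106.8    1.3] z 21.1 rot [-3.14   0.     0.989] F [ 4.1  4.2 -1.4] op 0.098 grip 31.3 q [-0.09  0.41  2.09  0.    0.65  0.49]
```

```bash
python3 -m inch '[[[0,0,0.015,0,0,0],[0,0,0.03,0,0,0],[0,0,0.045,0,0,0],[0,0,0.045,0,0,0]]]' 
python3 -c "
from h import *
st()"
```

```text
clock: 7.12
eef_pos: [472.4, -40.8, 13.9]
tcp_rot: [-3.141, -0.0, 0.988]
contact_force: [-4.9, 7.0, 31.9]
opening: 0.099
grasp_force: 39.3
t 7.12 cab [-106.7    1.5] z 13.9 rot [-3.141 -0.     0.988] F [-4.9  7.  31.9] op 0.099 grip 39.3 q [-0.09  0.42  2.09  0.    0.63  0.49]
```

```bash
python3 -m inch '[[[0,0,-0.03,0,0,0],[0,0,-0.03,0,0,0],[0,0,-0.03,0,0,0]]]' -0.3
python3 -m inch '[[[0,0,-0.1,0,0,0],[0,0,-0.25,0,0,0],[0,0,-0.45,0,0,0],[0,0.1,-0.65,0,0,0],[0,0.25,-0.8,0,0,0],[0,0.3,-0.8,0,0,0],[0,0.3,-0.8,0,0,0],[0,0.3,-0.8,0,0,0]]]' 0.1
python3 - <<'E'
from h import *
st();c=cam("wrist")
f=r.grab_frame("wrist");cv2.imwrite("pics/w5.png",f[:,:,::-1])
for x in(4,8.5,12):print(x,proj(c,np.append(c2w(x,31),105)).round(),proj(c,np.append(c2w(x,-31),105)).round())
for y in(50,-50):print(proj(c,np.append(c2w(-106,y),54.5)).round())
E
```

```text
clock: 7.37
eef_pos: [471.8, -41.5, 18.3]
tcp_rot: [-3.14, 0.001, 0.989]
contact_force: [0.3, 0.2, -0.3]
opening: 0.354
grasp_force: 0.0
clock: 8.03
eef_pos: [522.2, -74.7, 177.8]
tcp_rot: [-3.14, 0.001, 0.988]
contact_force: [0.1, -0.0, -0.7]
opening: 0.551
grasp_force: 0.0
t 8.03 cab [-46.5   0.8] z 177.8 rot [-3.14e+00  1.00e-03  9.88e-01] F [ 0.1 -0.  -0.7] op 0.551 grip 0.0 q [-0.14  0.24  1.87 -0.    1.04  0.44]
4 [389. 208.] [383. 288.]
8.5 [395. 208.] [389. 288.]
12 [400. 208.] [394. 288.]
[246. 173.]
[252. 284.]
```

View pics/w5.png

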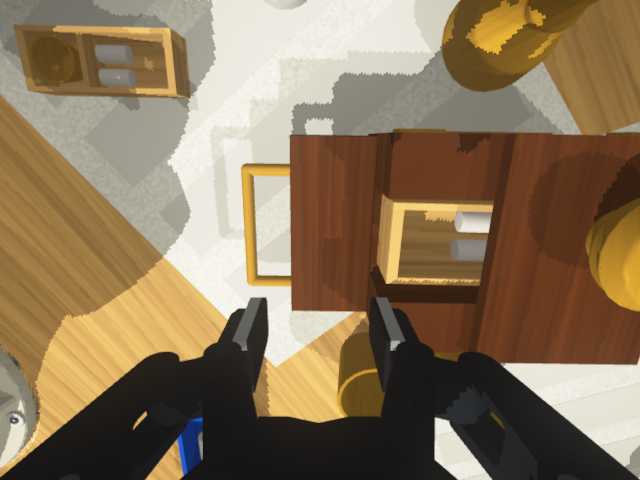

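Flap is open level (bar at column 247, flap columns 291–370). The box's plain end is at column ~395, rows 203–283, so its end is at x≈7 and y≈4.

```bash
python3 -c "
from h import *
goto(12,4,73,np.pi/2)"
```

```text
shift [0.017, 0.3, 0.52] turn [-0.001, 0.001, 0.001] rows 2.9 0.0
```

```bash
python3 -m inch '[[[0.017,0.15,0,0,0,0],[0.017,0.3,0.05,0,0,0],[0.017,0.3,0.2,0,0,0],[0.017,0.3,0.32,0,0,0],[0.017,0.3,0.44,0,0,0],[0.017,0.3,0.52,0,0,0],[0.017,0.3,0.52,0,0,0]]]' 0
python3 -m inch '[[[0,0,0,0,0,0],[0,0,0,0,0,0],[0,0,0,0,0,0],[0,0,0,0,0,0],[0,0,0,0,0,0],[0,0,0,0,0,0],[0,0,0,0,0,0]]]' -1 30
python3 -c "
from h import *
st()"
```

```text
clock: 8.67
eef_pos: [570.0, -103.3, 69.7]
tcp_rot: [-3.132, 0.004, 0.989]
contact_force: [-1.0, 0.2, -0.5]
opening: 0.502
grasp_force: 0.0
clock: 9.25
eef_pos: [575.3, -104.7, 75.8]
tcp_rot: [3.141, -0.0, 0.989]
contact_force: [-2.8, 0.8, 6.3]
opening: 0.081
grasp_force: 32.2
t 9.25 cab [14.4  5.1] z 75.8 rot [ 3.141 -0.     0.989] F [-2.8  0.8  6.3] op 0.081 grip 32.2 q [-0.18  0.45  1.83  0.    0.86  0.4 ]
```

```bash
python3 -m inch '[[[0,-0.08,0,0,0,0],[0,-0.2,0,0,0,0],[0,-0.33,0,0,0,0],[0,-0.46,0,0,0,0],[0,-0.59,0,0,0,0],[0,-0.7,0,0,0,0],[0,-0.8,0,0,0,0],[0,-0.82,0,0,0,0]]]'
python3 -m inch '[[[0,0,0,0,0,0],[0,0,0,0,0,0],[0,0,0,0,0,0]]]' 0
python3 -c "
from h import *
st()"
```

```text
clock: 9.92
eef_pos: [436.0, -13.6, 75.1]
tcp_rot: [-3.141, 0.0, 0.99]
contact_force: [1.6, -0.9, -0.5]
opening: 0.078
grasp_force: 31.4
clock: 10.17
eef_pos: [439.5, -14.9, 75.3]
tcp_rot: [3.14, -0.001, 0.989]
contact_force: [0.7, 0.0, -0.2]
opening: 0.49
grasp_force: 0.0
t 10.17 cab [-148.4    5. ] z 75.3 rot [ 3.14e+00 -1.00e-03  9.89e-01] F [ 0.7  0.  -0.2] op 0.49 grip 0.0 q [-0.04  0.26  2.13 -0.    0.75  0.55]
```

```bash
python3 -m inch '[[[0,0,-0.15,0,0,0],[0,0,-0.35,0,0,0],[0,0.1,-0.5,0,0,0.05],[0,0.2,-0.5,0,0,0.09],[0,0.3,-0.5,0,0,0.13],[0,0.37,-0.5,0,0,0.17],[0,0.37,-0.5,0,0,0.21],[0,0.37,-0.5,0,0,0.25]]]' 1
python3 -m inch '[[[0,0,0,0,0,0.04],[0,0,0,0,0,0.08],[0,0,0,0,0,0.12],[0,0,0,0,0,0.16],[0,0,0,0,0,0.2],[0,0,0,0,0,0.24],[0,0,0,0,0,0.25],[0,0,0,0,0,0.25]]]' 1
python3 - <<'E'
from h import *
st();goto(-74,5,64,0)
c=cam("wrist");f=r.grab_frame("wrist")
cv2.imwrite("pics/w6.png",f[:,:,::-1])
for x,y in((-152,36),(-152,-26),(8,36),(8,-26)):print(x,y,proj(c,np.append(c2w(x,y),105)).round())
E
```

```text
clock: 10.83
eef_pos: [501.5, -56.4, 174.9]
tcp_rot: [3.141, -0.0, 0.231]
contact_force: [-0.1, -0.5, -0.4]
opening: 0.995
grasp_force: 0.0
clock: 11.5
eef_pos: [500.7, -55.9, 175.0]
tcp_rot: [-3.142, -0.0, -0.549]
contact_force: [-0.2, 0.1, -1.0]
opening: 1.001
grasp_force: 0.0
t 11.5 cab [-74.8   4.6] z 175.0 rot [-3.142 -0.    -0.549] F [-0.2  0.1 -1. ] op 1.001 grip 0.0 q [-0.11  0.2   1.92 -0.    1.01  2.01]
shift [0.004, -0.002, 0.555] turn [-0.0, -0.0, 0.011] rows 2.7 0.3
-152 36 [275. 343.]
-152 -26 [353. 345.]
8 36 [274. 129.]
8 -26 [369. 133.]
```

View pics/w6.png

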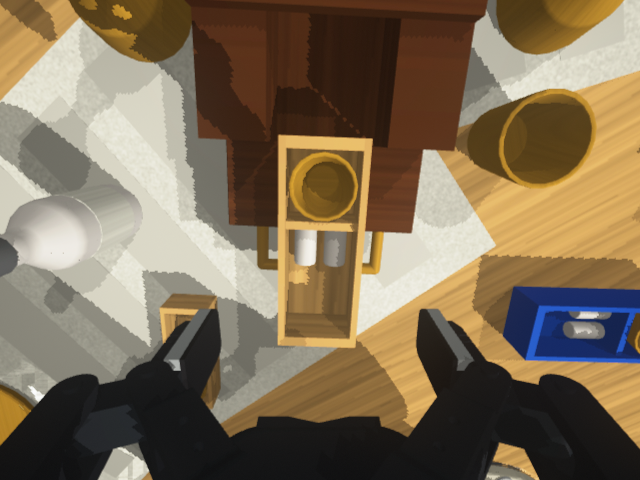

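The wrist view shows the box out on the flap: cup end at row 136, plain end at row 347, columns 279–372. Its centre is at about x −75, y 3.

```bash
python3 -m inch '[[[0,0,0.15,0,0,0.011],[0,0.008,0.3,0,0,0.011],[0,0.008,0.42,0,0,0.011],[0,0.008,0.5,0,0,0.011],[0,0.008,0.555,0,0,0.011],[0,0.008,0.555,0,0,0.011]]]' 1
python3 -m inch '[[[0,0,0,0,0,0],[0,0,0,0,0,0],[0,0,0,0,0,0],[0,0,0,0,0,0],[0,0,0,0,0,0]]]' -1 50
python3 -c "
from h import *
st()"
```

```text
clock: 12.05
eef_pos: [498.0, -56.7, 62.0]
tcp_rot: [3.14, 0.003, -0.58]
contact_force: [-1.0, -0.8, -0.5]
opening: 0.999
grasp_force: 0.0
clock: 12.47
eef_pos: [500.1, -56.8, 65.4]
tcp_rot: [-3.141, -0.002, -0.581]
contact_force: [-2.1, -0.6, 8.2]
opening: 0.707
grasp_force: 54.5
t 12.47 cab [-74.8   3.5] z 65.4 rot [-3.141e+00 -2.000e-03 -5.810e-01] F [-2.1 -0.6  8.2] op 0.707 grip 54.5 q [-0.12  0.36  2.01 -0.    0.77  2.04]
```

```bash
python3 -m inch '[[[0,0,-0.08,0,0,0],[0,0,-0.2,0,0,0],[0,0,-0.34,0,0,0],[-0.05,0,-0.45,0,0,0],[-0.1,0,-0.5,0,0,0],[-0.1,0,-0.5,0,0,-0.04],[-0.1,0,-0.5,0,0,-0.08]]]'
python3 -c "
from h import *
st()"
```

```text
clock: 13.05
eef_pos: [482.5, -45.4, 165.4]
tcp_rot: [-3.141, -0.002, -0.325]
contact_force: [0.8, 0.4, -3.2]
opening: 0.709
grasp_force: 57.1
t 13.05 cab [-95.8   3.3] z 165.4 rot [-3.141e+00 -2.000e-03 -3.250e-01] F [ 0.8  0.4 -3.2] op 0.709 grip 57.1 q [-0.1   0.18  1.97  0.    0.98  1.8 ]
```

```bash
python3 -m inch '[[[0,0,0,0,0,-0.04],[0,0,0,0,0,-0.08],[0,0,0,0,0,-0.12],[0,0,0,0,0,-0.16],[0,0,0,0,0,-0.2],[0,0,0,0,0,-0.24],[0,0,0,0,0,-0.28],[0,0,0,0,0,-0.3]]]'
python3 -m inch '[[[0,0,0,0,0,-0.04],[0,0,0,0,0,-0.08],[0,0,0,0,0,-0.12],[0,0,0,0,0,-0.16],[0,0,0,0,0,-0.2],[0,0,0,0,0,-0.24],[0,0,0,0,0,-0.28],[0,0,0,0,0,-0.3]]]'
python3 -m inch '[[[0,0,0,0,0,-0.04],[0,0,0,0,0,-0.08],[0,0,0,0,0,-0.12],[0,0,0,0,0,-0.16],[0,0,0,0,0,-0.2],[0,0,0,0,0,-0.24],[0,0,0,0,0,-0.27],[0,0,0,0,0,-0.28]]]'
python3 -c "
from h import *
st();goto(-85,0,90,np.pi)"
```

```text
clock: 13.72
eef_pos: [482.2, -45.6, 164.3]
tcp_rot: [3.141, -0.0, 0.618]
contact_force: [0.2, 0.9, -3.5]
opening: 0.711
grasp_force: 57.1
clock: 14.38
eef_pos: [482.2, -45.6, 164.3]
tcp_rot: [3.141, 0.0, 1.561]
contact_force: [0.2, -0.2, -3.0]
opening: 0.71
grasp_force: 57.1
clock: 15.05
eef_pos: [482.2, -45.5, 164.3]
tcp_rot: [3.141, 0.0, 2.44]
contact_force: [0.5, 0.3, -3.7]
opening: 0.712
grasp_force: 57.1
t 15.05 cab [-95.9   3. ] z 164.3 rot [3.141 0.    2.44 ] F [ 0.5  0.3 -3.7] op 0.712 grip 57.1 q [-0.1   0.19  1.97  0.    0.98 -0.97]
shift [-0.056, -0.009, 0.372] turn [0.0, 0.0, -0.037] rows 1.8 0.9
```

```bash
python3 -m inch '[[[0,-0.015,0.05,0,0,-0.037],[0,-0.015,0.15,0,0,-0.037],[0,-0.015,0.27,0,0,-0.037],[0,-0.015,0.37,0,0,-0.037],[0,-0.015,0.44,0,0,-0.037],[0,-0.015,0.478,0,0,-0.037],[0,-0.015,0.478,0,0,-0.037],[0,-0.015,0.478,0,0,-0.037]]]'
python3 -c "
from h import *
st();goto(-27,0,67.5,np.pi)"
```

```text
clock: 15.72
eef_pos: [480.6, -47.9, 68.7]
tcp_rot: [3.142, 0.0, 2.55]
contact_force: [0.0, -0.4, -3.1]
opening: 0.709
grasp_force: 57.1
t 15.72 cab [-96.    0.1] z 68.7 rot [3.142 0.    2.55 ] F [ 0.  -0.4 -3.1] op 0.709 grip 57.1 q [-0.1   0.33  2.05  0.    0.76 -1.08]
shift [-0.345, 0.002, 0.006] turn [0.0, 0.0, -0.002] rows 1.7 0.1
```

```bash
python3 -m inch '[[[-0.04,0.002,0.004,0,0,-0.002],[-0.09,0.002,0.004,0,0,-0.002],[-0.14,0.002,0.004,0,0,-0.002],[-0.19,0.002,0.004,0,0,-0.002],[-0.24,0.002,0.004,0,0,-0.002],[-0.29,0.002,0.004,0,0,-0.002],[-0.335,0.002,0.004,0,0,-0.002],[-0.345,0.002,0.004,0,0,-0.002]]]'
python3 -m inch '[[[0,0,0.004,0,0,0],[0,0,0.008,0,0,0],[0,0,0.008,0,0,0]]]'
python3 -c "
from h import *
st()
c=cam('wrist');f=r.grab_frame('wrist');cv2.imwrite('pics/w7.png',f[:,:,::-1])
"
```

```text
clock: 16.38
eef_pos: [539.8, -87.1, 67.7]
tcp_rot: [3.141, 0.001, 2.555]
contact_force: [0.5, 0.5, -3.3]
opening: 0.71
grasp_force: 57.1
clock: 16.63
eef_pos: [537.6, -86.0, 65.9]
tcp_rot: [-3.141, -0.0, 2.556]
contact_force: [0.2, -1.3, -1.2]
opening: 0.712
grasp_force: 57.3
t 16.63 cab [-27.4  -0.1] z 65.9 rot [-3.141 -0.     2.556] F [ 0.2 -1.3 -1.2] op 0.712 grip 57.3 q [-0.16  0.41  1.92 -0.    0.81 -1.15]
```

```bash
python3 -m inch '[[[0,0,0,0,0,0],[0,0,0,0,0,0],[0,0,0,0,0,0],[0,0,-0.12,0,0,0],[0,0,-0.3,0,0,0],[0.1,0,-0.42,0,0,0],[0.3,0,-0.42,0,0,0]]]' 1
python3 -m inch '[[[0.2,0,0,0,0,0],[0.33,0,0,0,0,0],[0.33,0,0,0,0,0],[0.33,0,0.1,0,0,0],[0.33,0,0.22,0,0,0],[0.33,0,0.34,0,0,0],[0.33,0,0.42,0,0,0],[0.33,0,0.42,0,0,0]]]' -1
python3 -c "
from h import *
st();goto(0,0,68,np.pi)
c=cam('wrist');f=r.grab_frame('wrist');cv2.imwrite('pics/w8.png',f[:,:,::-1])"
```

```text
clock: 17.27
eef_pos: [493.9, -54.2, 155.2]
tcp_rot: [3.137, 0.01, 2.555]
contact_force: [0.2, 1.1, 0.6]
opening: 1.002
grasp_force: 0.0
clock: 17.93
eef_pos: [431.1, -16.4, 63.7]
tcp_rot: [-3.139, -0.004, 2.556]
contact_force: [-1.8, 0.4, -0.7]
opening: -0.001
grasp_force: 0.0
t 17.93 cab [-154.6   -0.9] z 63.7 rot [-3.139 -0.004  2.556] F [-1.8  0.4 -0.7] op -0.001 grip 0.0 q [-0.04  0.27  2.15  0.    0.72 -1.03]
shift [-0.773, 0.005, -0.025] turn [-0.001, -0.001, -0.0] rows 3.7 0.0
```

```bash
python3 -m inch '[[[-0.1,0.005,-0.025,0,0,0],[-0.19,0.005,-0.025,0,0,0],[-0.27,0.005,-0.025,0,0,0],[-0.35,0.005,-0.025,0,0,0],[-0.43,0.005,-0.025,0,0,0],[-0.51,0.005,-0.025,0,0,0],[-0.59,0.005,-0.025,0,0,0],[-0.67,0.005,-0.025,0,0,0]]]'
python3 -m inch '[[[-0.03,0,0,0,0,0],[-0.05,0,0,0,0,0],[-0.07,0,0,0,0,0],[-0.085,0,0,0,0,0],[-0.095,0,0,0,0,0]]]'
python3 -c "
from h import *
st()"
```

```text
clock: 18.65
eef_pos: [545.9, -90.0, 72.5]
tcp_rot: [3.141, 0.0, 2.556]
contact_force: [-1.6, 2.2, 0.9]
opening: -0.0
grasp_force: 1.5
clock: 19.07
eef_pos: [560.6, -99.9, 71.2]
tcp_rot: [-3.141, -0.001, 2.556]
contact_force: [-2.6, 2.1, 4.1]
opening: 0.004
grasp_force: 2.0
t 19.07 cab [-0.5  0.9] z 71.2 rot [-3.141e+00 -1.000e-03  2.556e+00] F [-2.6  2.1  4.1] op 0.004 grip 2.0 q [-0.18  0.44  1.86  0.    0.84 -1.16]
```

Pushing force is about 3 N, so the box isn't at the back wall yet. I'll advance gently.

```bash
python3 -m inch '[[[-0.012,0,0,0,0,0],[-0.024,0,0,0,0,0],[-0.036,0,0,0,0,0],[-0.036,0,0,0,0,0]]]'
python3 -c "
from h import *
st()
c=cam('wrist');f=r.grab_frame('wrist');cv2.imwrite('pics/w9.png',f[:,:,::-1])"
```

```text
clock: 19.4
eef_pos: [564.2, -102.6, 70.6]
tcp_rot: [-3.141, -0.006, 2.555]
contact_force: [-11.2, 9.5, 10.5]
opening: -0.003
grasp_force: 7.4
t 19.4 cab [4.  0.7] z 70.6 rot [-3.141 -0.006  2.555] F [-11.2   9.5  10.5] op -0.003 grip 7.4 q [-0.18  0.44  1.85  0.    0.85 -1.17]
```

```bash
python3 -m inch '[[[-0.01,0,0,0,0,0],[-0.02,0,0,0,0,0],[-0.02,0,0,0,0,0]]]'
python3 -c "
from h import *
st()"
python3 -m inch '[[[0.1,0,0,0,0,0],[0.2,0,0,0,0,0],[0.25,0,-0.15,0,0,0],[0.25,0,-0.33,0,0,0],[0.25,0,-0.5,0,0,0],[0.25,0,-0.5,0,0,0]]]'
python3 - <<'E'
from h import *
st();c=cam("wrist");f=r.grab_frame("wrist");cv2.imwrite("pics/w10.png",f[:,:,::-1])
for x in(16,):print([proj(c,np.append(c2w(x,y),105)).round() for y in(31,-31)])
g=r.grab_frame("top");cv2.imwrite("pics/t2.png",g[:,:,::-1])
E
```

```text
clock: 19.7
eef_pos: [564.0, -102.8, 70.3]
tcp_rot: [-3.14, -0.014, 2.555]
contact_force: [-22.0, 19.6, 21.4]
opening: 0.002
grasp_force: 14.9
t 19.7 cab [3.9 0.5] z 70.3 rot [-3.14  -0.014  2.555] F [-22.   19.6  21.4] op 0.002 grip 14.9 q [-0.19  0.45  1.85  0.    0.86 -1.17]
clock: 20.2
eef_pos: [533.2, -79.4, 177.5]
tcp_rot: [3.137, 0.01, 2.556]
contact_force: [1.6, -0.2, 0.3]
opening: 0.0
grasp_force: 0.0
t 20.2 cab [-34.7   2.9] z 177.5 rot [3.137 0.01  2.556] F [ 1.6 -0.2  0.3] op 0.0 grip 0.0 q [-0.15  0.25  1.86 -0.    1.02 -1.14]
[array([354., 309.]), array([275., 309.])]
```

```bash
python3 -m inch '[[[0.1,0,0,0,0,0.03],[0.2,0,0,0,0,0.07],[0.3,0,0,0,0,0.11],[0.36,0,0,0,0,0.15],[0.36,0,0,0,0,0.19],[0.36,0,0,0,0,0.23],[0.36,0,0,0,0,0.26],[0.36,0,0,0,0,0.26]]]' -0.3
python3 -m inch '[[[0,0,0,0,0,0.04],[0,0,0,0,0,0.08],[0,0,0,0,0,0.12],[0,0,0,0,0,0.16],[0,0,0,0,0,0.2],[0,0,0,0,0,0.24],[0,0,0,0,0,0.24]]]'
python3 -c "
from h import *
st();goto(-106,0,26,np.pi/2)
c=cam('wrist');f=r.grab_frame('wrist');cv2.imwrite('pics/w11.png',f[:,:,::-1])
for y in(55,-55):print(proj(c,np.append(c2w(-106,y),54.5)).round())
m=cv2.inRange(cv2.cvtColor(f,cv2.COLOR_RGB2HSV),(15,120,120),(30,255,255))
for v in(185,200,215):print(v,np.where(m[v])[0])"
```

```text
clock: 20.97
eef_pos: [468.1, -38.9, 169.7]
tcp_rot: [-3.14, -0.0, 1.735]
contact_force: [-0.3, 0.5, 0.5]
opening: 0.352
grasp_force: 0.0
clock: 21.55
eef_pos: [468.3, -39.0, 170.0]
tcp_rot: [-3.141, 0.001, 0.983]
contact_force: [0.0, -0.1, 0.7]
opening: 0.346
grasp_force: 0.0
t 21.55 cab [-111.1    0.8] z 170.0 rot [-3.141e+00  1.000e-03  9.830e-01] F [ 0.  -0.1  0.7] op 0.346 grip 0.0 q [-0.09  0.16  1.99 -0.    0.99  0.5 ]
shift [-0.003, 0.026, 0.72] turn [-0.0, 0.0, -0.001] rows 3.5 0.0
[323. 168.]
[323. 292.]
185 [  0   1   2   3   4   5   6   7   8   9  10  11  12  13  14  15  16  17
  18  19  20  21  22  23  24  25  26  27  28  29  30  31  32  33  34  35
  36  37  38  39  40  41  42  43  44  45  46  47  48  49  50  51  52  53
  54  55  56  57  58  59  60  61  62  63  64  65  66  67  68  69  70  71
  72  73  74  75  76  77  78  79  80  81  82  83  84  85  86  87  88  89
  90  91  92  93  94  95  96  97  98  99 100 101 102 103 104 105 106 107
 108 109 110 111 112 113 114 115 116 117 118 119 120 121 122 123 124 125
 126 127 128 129 130 131 132 133 134 135 136 137 138 139 140 141 
[... 1404 characters left out ...]
2 143
 144 145 146 147 148 149 150 151 152 153 154 155 156 157 158 159 160 161
 162 163 164 165 166 167 168 169 170 171 172 173 174 175 176 177 178 179
 319 320 321 322 323 324 325 326 327 328 329 472 473 474 475 476 477 478
 479 480 481 482 483 484 485 486 487 488 489 490 491 492 493 494 495 496
 497 498 499 500 501 502 503 504 505 506 507 508 509 510 511 512 513 514
 515 516 517 518 519 520 521 522 523 524 525 526 527 528 529 530 531 532
 533 534 535 536 537 538 539 540 541 542 543 544 545 546 547 548 549 550
 551 552 553 554 555 556 557 558 559 560 561 562 563 564 565 566 567 568
 569 570 571 572 573 574 575 576 577 578 579 580 581 582 583 584 585 586
 587 588 589 590 591 592 593 594 595]
```

The bar shows at columns 319–329 against a predicted 323, so it is where expected. I'll descend and grip.

```bash
python3 -m inch '[[[-0.003,0.028,0.16,0,0,0],[-0.003,0.028,0.32,0,0,0],[-0.003,0.028,0.46,0,0,0],[-0.003,0.028,0.58,0,0,0],[-0.003,0.028,0.67,0,0,0],[-0.003,0.028,0.72,0,0,0],[-0.003,0.028,0.72,0,0,0]]]'
python3 -m inch '[[[0,0,0,0,0,0],[0,0,0,0,0,0],[0,0,0,0,0,0],[0,0,0,0,0,0],[0,0,0,0,0,0]]]' -1 40
python3 -c "
from h import *
st()"
```

```text
clock: 22.18
eef_pos: [471.3, -42.4, 24.9]
tcp_rot: [-3.138, 0.002, 0.989]
contact_force: [0.3, 1.0, 0.3]
opening: 0.352
grasp_force: 0.0
clock: 22.6
eef_pos: [471.7, -41.7, 27.6]
tcp_rot: [-3.139, -0.0, 0.986]
contact_force: [-3.8, 6.0, -4.6]
opening: 0.095
grasp_force: 39.0
t 22.6 cab [-106.7    0.4] z 27.6 rot [-3.139 -0.     0.986] F [-3.8  6.  -4.6] op 0.095 grip 39.0 q [-0.09  0.39  2.09  0.    0.66  0.49]
```

```bash
python3 -m inch '[[[0,0.001,-0.065,0,0,0],[0,0.007,-0.118,0,0,0],[0,0.019,-0.17,0,0,0],[0,0.036,-0.22,0,0,0],[0,0.057,-0.268,0,0,0],[0,0.084,-0.314,0,0,0],[0,0.115,-0.358,0,0,0],[0,0.15,-0.397,0,0,0]]]'
python3 -c "
from h import *
st()"
python3 -m inch '[[[0,0.039,-0.036,0,0,0],[0,0.081,-0.069,0,0,0],[0,0.126,-0.096,0,0,0],[0,0.174,-0.119,0,0,0],[0,0.224,-0.138,0,0,0],[0,0.275,-0.151,0,0,0],[0,0.328,-0.159,0,0,0],[0,0.345,-0.16,0,0,0]]]'
python3 -c "
from h import *
st()"
```

```text
clock: 23.27
eef_pos: [494.2, -57.0, 107.4]
tcp_rot: [-3.134, 0.001, 0.985]
contact_force: [-12.6, 12.5, 8.8]
opening: 0.093
grasp_force: 39.3
t 23.27 cab [-79.6   0.1] z 107.4 rot [-3.134e+00  1.000e-03  9.850e-01] F [-12.6  12.5   8.8] op 0.093 grip 39.3 q [-0.12  0.29  1.99  0.    0.87  0.46]
clock: 23.93
eef_pos: [555.7, -97.5, 142.1]
tcp_rot: [3.141, -0.001, 0.986]
contact_force: [-17.0, 8.0, 31.8]
opening: 0.088
grasp_force: 51.9
t 23.93 cab [-5.9  0.2] z 142.1 rot [ 3.141e+00 -1.000e-03  9.860e-01] F [-17.    8.   31.8] op 0.088 grip 51.9 q [-0.18  0.33  1.83  0.    0.98  0.41]
```

```bash
python3 -m inch '[[[0,0,0,0,0,0],[0,0,0,0,0,0],[0,0,0,0,0,0],[0,0,-0.1,0,0,0],[0,0,-0.25,0,0,0],[0,0,-0.4,0,0,0],[0,-0.1,-0.4,0,0,0],[0,-0.3,-0.4,0,0,0]]]' -0.3
python3 -c "
from h import *
st()"
python3 -m inch '[[[0,-0.05,0,0,0,0],[0,-0.05,0.05,0,0,0],[0,-0.05,0.2,0,0,0],[0,-0.05,0.35,0,0,0],[0,-0.05,0.48,0,0,0],[0,-0.05,0.58,0,0,0],[0,-0.05,0.58,0,0,0]]]' -1 40
python3 -c "
from h import *
st()
c=cam('wrist');f=r.grab_frame('wrist');cv2.imwrite('pics/w12.png',f[:,:,::-1])"
```

```text
clock: 24.6
eef_pos: [509.2, -65.3, 221.0]
tcp_rot: [3.135, -0.003, 0.985]
contact_force: [-0.4, 1.3, 0.7]
opening: 0.35
grasp_force: 0.0
t 24.6 cab [-62.5   1.4] z 221.0 rot [ 3.135e+00 -3.000e-03  9.850e-01] F [-0.4  1.3  0.7] op 0.35 grip 0.0 q [-0.13  0.16  1.86 -0.    1.11  0.46]
clock: 25.18
eef_pos: [494.7, -58.5, 98.5]
tcp_rot: [-3.136, 0.003, 0.986]
contact_force: [-0.9, 0.2, 0.1]
opening: -0.0
grasp_force: 0.0
t 25.18 cab [-78.3  -0.9] z 98.5 rot [-3.136e+00  3.000e-03  9.860e-01] F [-0.9  0.2  0.1] op -0.0 grip 0.0 q [-0.12  0.3   1.99 -0.    0.85  0.46]
```

```bash
python3 -m inch '[[[0,0,-0.1,0,0,0],[0,0,-0.2,0,0,0],[0,0.05,-0.2,0,0,0],[0,0.11,-0.2,0,0,0],[0,0.15,-0.2,0,0,0],[0,0.18,-0.2,0,0,0],[0,0.21,-0.2,0,0,0],[0,0.23,-0.2,0,0,0]]]'
python3 -c "
from h import *
st()"
```

```text
clock: 25.9
eef_pos: [535.7, -84.4, 141.7]
tcp_rot: [-3.141, 0.0, 0.985]
contact_force: [-0.1, -0.8, -0.2]
opening: -0.0
grasp_force: 0.0
t 25.9 cab [-29.8   0.1] z 141.7 rot [-3.141  0.     0.985] F [-0.1 -0.8 -0.2] op -0.0 grip 0.0 q [-0.16  0.3   1.87 -0.    0.97  0.43]
```

```bash
python3 -m inch '[[[0,0.015,0,0,0,0],[0,0.03,0,0,0,0],[0,0.045,0,0,0,0],[0,0.045,0,0,0,0]]]'
python3 -c "
from h import *
st()"
```

```text
clock: 26.23
eef_pos: [543.3, -89.1, 142.3]
tcp_rot: [3.141, -0.0, 0.985]
contact_force: [-1.1, -0.2, -0.2]
opening: -0.002
grasp_force: 0.0
t 26.23 cab [-20.9   0.4] z 142.3 rot [ 3.141 -0.     0.985] F [-1.1 -0.2 -0.2] op -0.002 grip 0.0 q [-0.17  0.31  1.86 -0.    0.97  0.42]
```

```bash
python3 -m inch '[[[0,0.012,0,0,0,0],[0,0.024,0,0,0,0],[0,0.036,0,0,0,0],[0,0.036,0,0,0,0]]]'
python3 -c "
from h import *
st()"
```

```text
clock: 26.57
eef_pos: [546.1, -91.2, 142.2]
tcp_rot: [-3.135, 0.001, 0.984]
contact_force: [-11.1, 8.6, 9.6]
opening: 0.004
grasp_force: 7.5
t 26.57 cab [-17.4   0.3] z 142.2 rot [-3.135e+00  1.000e-03  9.840e-01] F [-11.1   8.6   9.6] op 0.004 grip 7.5 q [-0.17  0.32  1.84  0.    0.98  0.42]
```

```bash
python3 -m inch '[[[0,0.01,0,0,0,0],[0,0.015,0,0,0,0],[0,0.015,0,0,0,0]]]'
python3 -m inch '[[[0,-0.1,0,0,0,0],[0,-0.25,0,0,0,0],[0,-0.4,-0.1,0,0,0],[0,-0.55,-0.3,0,0,0],[0,-0.65,-0.5,0,0,0],[0,-0.65,-0.7,0,0,0],[0,-0.65,-0.7,0,0,0],[0,-0.65,-0.7,0,0,0]]]'
python3 - <<'E'
from h import *
st()
t=r.grab_frame("top")[95:275,260:460];s=r.grab_frame("scene")[190:340,180:360]
o=np.zeros((480,800,3),np.uint8);o[:360,:400]=cv2.resize(t,(400,360),interpolation=cv2.INTER_CUBIC);o[:333,400:]=cv2.resize(s,(400,333),interpolation=cv2.INTER_CUBIC)
cv2.imwrite("pics/fin.png",o[:,:,::-1])
E
```

```text
clock: 26.82
eef_pos: [546.3, -91.3, 142.1]
tcp_rot: [-3.13, 0.001, 0.984]
contact_force: [-18.9, 16.7, 18.4]
opening: -0.002
grasp_force: 13.4
clock: 27.48
eef_pos: [445.0, -22.6, 286.1]
tcp_rot: [3.135, -0.004, 0.986]
contact_force: [0.0, -0.2, -1.2]
opening: -0.002
grasp_force: 0.0
t 27.48 cab [-139.6    1.6] z 286.1 rot [ 3.135 -0.004  0.986] F [ 0.  -0.2 -1.2] op -0.002 grip 0.0 q [-0.05 -0.01  1.9  -0.    1.24  0.53]
```

View pics/fin.png

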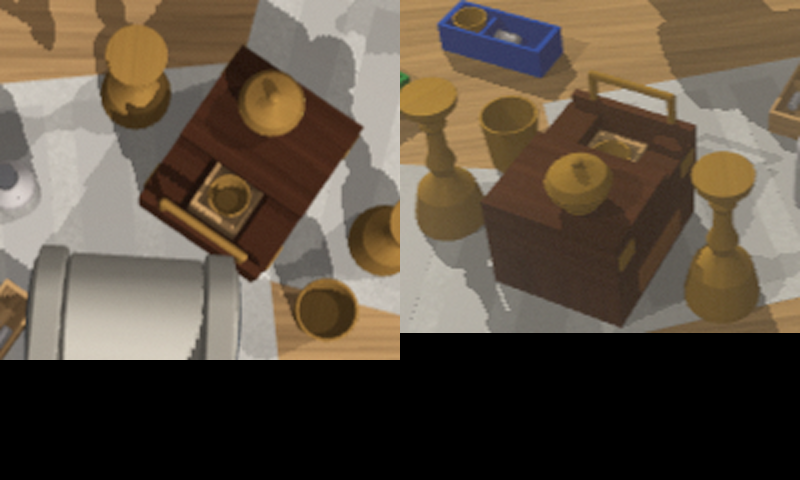

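The flap is shut (bar from (163,205) to (243,258)), the brass cup shows at the front at (232,195), and the bystanders stand where they were. I'll hand in.

```bash
python3 -c "
from rig import r
print(r.sign_off())"
```

```text
the job is handed in; nothing more can be done
None
```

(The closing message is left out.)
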